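Fold back the blue lid of the butter pan

TASK

Open the steel butter pan with the blue folding lid: with your fingertips, push the tab of its front leaf up, swing the leaf right over its hinge and press it down until it lies flat on the rear half of the lid, then move clear. Only push: do not take the leaf between the fingers, force it or fling it, and leave the pan standing where it is. Leave the red-lidded pan shut and everything else where it stands.

Things in the scene. Friction and masses are not known exactly. Their poses are not given: they have to be found in the camera images.
- blue_pan: stainless food pan loose on the bench, 265 mm long (own x), 162 mm wide (own y), rim 100 mm above the bench, with a blue plastic folding lid 4 mm thick on it (top face at 104 mm). It holds wrapped butter; about 2.3 kg. Origin under its centre; its +x points from the lid's finger tab (front) to the rear, to the robot's left (world +y), give or take 0.4 rad
- blue_leaf (a joint): angle of the blue lid's front leaf: 0 = shut, 1.57 = upright, 3.14 = folded right over, flat on the rear half (end stop). Starts between 0 and 0.3. The hinge is stiff: the leaf stays at any angle where it is left, does not fall by itself, and takes about 1 to 2 N at the tab to move
- blue_hinge (a point): middle of the blue lid's hinge axis, over the pan's centre, 104 mm above the bench. The axis lies along the pan's y; the front leaf, 162 mm wide and 4 mm thick, reaches 132 mm from it to the pan's -x side (plus the tab), the fixed rear half to +x. Folded over, the leaf's face stands 4 mm above this point, or 6 mm on its stiffening panel (16 to 116 mm from the axis)
- blue_tab (a point): middle of the free edge of the blue leaf's finger tab, at mid-thickness; moves with the leaf, 155.5 mm from the hinge axis. The tab is 90 mm wide, 4 mm thick, in the plane of the leaf (its top face level with the axis when shut), and stands out 23 mm past the pan's front rim, with free space below it down to the bench
- red_pan: stainless food pan loose on the bench, 265 mm long (own x), 162 mm wide (own y), rim 100 mm above the bench, with a red plastic folding lid 4 mm thick on it (top face at 104 mm). It holds wrapped butter; about 2.3 kg. Origin under its centre; its +x points from the lid's finger tab (front) to the rear, to the robot's left (world +y), give or take 0.4 rad. Leave it shut
- red_leaf (a joint): angle of the red lid's front leaf: 0 = shut, 1.57 = upright, 3.14 = folded right over, flat on the rear half (end stop). Starts at 0 and stays shut
- dredger: sugar dredger: upright steel can with a yellow dome cap, 72 mm across, 120 mm tall; origin under its centre
- cake_ring: open steel cake ring on the near left, before a fixed white bench scale (300 by 280 mm, with a steel bowl 161 mm high) at the left end of the bench; 120 mm across, 55 mm tall; origin under its centre
- tub: white round plastic tub with an orange lid, 130 mm across, 140 mm tall; origin under its centre
- jug: steel jug with a side handle, 90 mm across, 110 mm tall; origin under its centre
- spatula: spatula lying flat on the bench, to the left of a fixed black baking tray with a flat loaf (300 by 240 mm, 37 mm high) at the right end; origin near its middle, handle towards its own -x
- scraper: dough scraper lying on the bench: steel blade 120 mm wide and a wooden roll handle 20 mm thick; origin under its centre

How it is judged:
On the way:
1. the blue leaf has been swung up past upright (value of joint blue_leaf above 1.7 rad).
At the end, for the whole second after the job is handed in: The blue front leaf lies folded over on the rear half, within 0.07 rad of flat (blue_leaf above 3.07), at rest; the blue-lidded pan upright and within 30 mm of its start; the red lid shut (under 0.1 rad); the red-lidded pan and all other things within 30 mm of their starts (value of joint blue_leaf above 3.07 rad and linear speed of blue_pan below 0.02 m/s and not (velocity of joint blue_leaf above 0.1 rad/s) and not (velocity of joint blue_leaf below -0.1 rad/s) and distance of each of blue_pan, red_pan, dredger, cake_ring, tub, jug, spatula, scraper from where it was at the start of the episode below 0.03 m and angle between blue_pan's own z axis and vertical below 0.05 rad and value of joint red_leaf below 0.1 rad); the robot touches nothing.
It fails at once if the blue-lidded pan is lifted, tipped or shoved along the bench by more than 30 mm (distance of blue_pan from where it was at the start of the episode above 0.03 m or angle between blue_pan's own z axis and vertical above 0.12 rad).
It fails at once if the blue leaf is pinched: the fingers hold it between them (contact force between the fingers and blue_pan above 1 N and z of the grasp point in the frame of blue_tab between -0.004 and 0.004 m and x of the grasp point in the frame of blue_tab between -0.005 and 0.15 m and y of the grasp point in the frame of blue_tab between -0.084 and 0.084 m).
It fails at once if the blue-lidded pan or its lid is struck or forced: more than 60 N between fingers and it (contact force between the fingers and blue_pan above 60 N).
It fails at once if the blue leaf is flung (faster than 5 rad/s) (velocity of joint blue_leaf above 5 rad/s or velocity of joint blue_leaf below -5 rad/s).
It fails at once if the red lid is opened, or the red-lidded pan or anything else on the bench is moved or lifted by more than 30 mm (value of joint red_leaf above 0.1 rad or distance of any of red_pan, dredger, cake_ring, tub, jug, spatula, scraper from where it was at the start of the episode above 0.03 m).
It also fails if it takes over 54 s, if anything falls off the work surface, if the arm or the gripper's body presses on something with over 40 N, if the wrist force passes 120 N, or if a joint passes its speed limit or range.

ROBOT

A 6-joint arm with a two-finger parallel gripper is mounted at the origin on the work surface. World frame = base frame: x ahead of the robot, y to its left, z up, the work surface at z = 0. Lengths are in m, angles in rad, forces in N, time in s.
With the tool pointing down it reaches from about 0.3 to 0.875 m from the base axis. Payload 6.4 kg.
Tool frame: the origin (TCP) lies midway between the tips of the shut fingers; the grasp point (between the pads) lies 19 mm behind it (grasp_offset is the distance from the TCP to the grasp point, in m); z points along the fingers, y is the line along which they close (so a half turn about z gives the same grasp; the last joint's range is limited). The gripper opens to 85 mm and grips with 20 to 120 N. Pads are 22 mm wide; open, the fingers measure 114 mm over their backs; the gripper's body (76 mm by 85 mm) begins 54 mm behind the grasp point. The pads swing forward as they close: fully open they stand 13 mm farther back than shut.
Start: joints at [-1.458, 0.181, 1.607, -0, 1.354, -0.206], TCP at [0.18, -0.546, 0.231] pointing down, gripper open.
Joint ranges: [-2.99, 2.99], [-0.89, 2.07], [0.3, 2.58], [-1.14, 4.28], [0, 2.63], [-3.12, 3.12]. Speed limits (rad/s): [2.57, 2.57, 3.01, 3.14, 3.14, 3.14].

INTERFACE

Orientations are given as a unit quaternion [w, x, y, z].
In Python, from bench import * gives the robot as it stands. The module is installed in compiled form; this text tells all that it offers.
- The arm moves only by the tool servo_tool, never from a script. Its argument "commands" is text: rows parted by semicolons, each of 7 numbers parted by spaces: the turn, a rotation vector about the tool's x, y, z in rad, then the shift along the tool's x, y, z in mm, then the opening, from 0 (shut) to 1 (fully open). In form: wx wy wz dx dy dz claw; .... A call has 1 to 5 rows; each row shifts and turns the commanded pose from where the row before left it, along the tool's axes as they then stand; what a row does not reach is not made up. A row lasts 1/8 s, in which the tool goes at most 62.5 mm and 10.7 degrees, less where a joint would pass 70% of its speed; a pose out of reach is approached as far as the arm can. A call with a gripper value outside its range is refused whole. The fingers move at their own pace and stop on an object; the grip force is fixed at half the most. Time passes only in rows, so rows that do not move let the fingers close. It gives the time, the measured TCP pose, the force, the opening and the grip force at its end, in the units of the state.
- get_obs(): the state, without advancing time (a new reading comes with each control period).
- camera(name): name is "scene" or "top" or "wrist"; returns the picture (420x560x3 uint8, blue, green, red); there is no depth.
- calibration(name): a dict with "fx", "fy", "cx", "cy" (pixels), "R" (3x3) and "t" (3): a world point X has camera coordinates R X + t. Camera axes: x right, y down, z forward; pixel columns grow to the right and rows downward; lengths in m; the calibration is good to about 2 mm. A picture is of the moment at which its call begins: read the wrist's pose just before it. calibration takes no time and is no camera call; for the wrist camera it gives the pose at the moment of the call.
- hand_in(): hands the job in; it is judged then, once.
The state is a dict: "time_s": time; "q": joint angles; "dq": joint speeds; "joint_efforts": joint torques, N m; "eef_pos": TCP position; "eef_rot": TCP orientation; "wrist_force": force on the tool from outside, world axes, zero at the start; "torque": the same for the moment, N m; "opening": opening from 0.0 (shut) to 1.0 (fully open); "grasp_force": force on a finger pad.
Only numpy, scipy, OpenCV 4.12 (cv2) and the standard library are available. Lean on these libraries where they do the work, as an engineer would, in place of code of your own. Each camera call takes 0.05 s, during which the arm holds its last target. There are 200 camera calls.

## Working session

There is one attempt and no reset: what is moved stays moved. The work goes in short steps, Python scripts to look and compute and a tool call to move; the robot and the scene stay as the last step left them, time stands still between calls to the robot, and variables do not carry over. Pictures are saved under pics/ and viewed, at most 10 in all, crops included, and the job is handed in when it is done.

Besides the shell and the picture viewer there is one more tool, called as name(argument=value, ...) on one line, values as JSON. servo_tool: Moves the arm, as the interface text tells. Its arguments: {"type":"object","properties":{"commands":{"type":"string"}},"required":["commands"]}

```bash
mkdir -p pics; python3 - <<'E'
from bench import *
import cv2,numpy as np
o=get_obs();print(o)
for n in("scene","top"):
    c=calibration(n);print(n,c)
    cv2.imwrite(f"pics/{n}.png",camera(n))
E
```

```text
{'time_s': 0.0, 'q': array([-1.45828388e+00,  1.81552343e-01,  1.60801738e+00, -6.66928179e-06,
        1.35381209e+00, -2.06291466e-01]), 'dq': array([ 1.50298696e-03, -7.05172914e-04,  4.46094092e-05, -7.79340259e-04,
        1.05417163e-03, -6.90768636e-04]), 'joint_efforts': array([-9.71272784e-04, -4.44869900e+01, -3.51342058e+01, -4.12843683e-04,
        9.06792877e-03, -3.62164826e-05]), 'eef_pos': array([ 0.18017756, -0.54544898,  0.23037328]), 'eef_rot': array([-8.93745299e-04,  9.87321877e-01,  1.58728421e-01,  3.86786322e-05]), 'wrist_force': array([-0.83224527,  0.35456129, -0.84539325]), 'torque': array([0.02699998, 0.08534813, 0.04035506]), 'grasp_force': 0.0, 'opening': 1.0036741239533518}
scene {'fx': 413.48425637881337, 'fy': 413.48425637881337, 'cx': 276.8303864824337, 'cy': 210.69440188050433, 'R': array([[-0.80664284,  0.59103256, -0.00279933],
       [ 0.46519058,  0.6319575 , -0.61986083],
       [-0.36458887, -0.50130852, -0.78470677]]), 't': array([ 0.43433715, -0.19474743,  1.28539637])}
top {'fx': 486.0060886376936, 'fy': 486.0060886376936, 'cx': 277.9711108954703, 'cy': 204.68757434548138, 'R': array([[ 0.00758367, -0.99996846, -0.00235793],
       [-0.99509547, -0.00731411, -0.09864845],
       [ 0.0986281 ,  0.00309448, -0.99511955]]), 't': array([-0.02734735,  0.54306518,  1.12756371])}
```

View pics/scene.png

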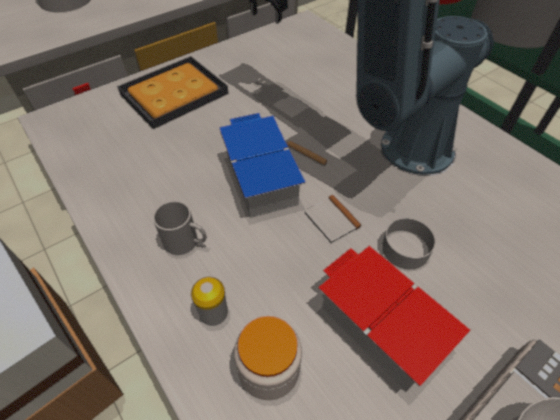

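View pics/top.png

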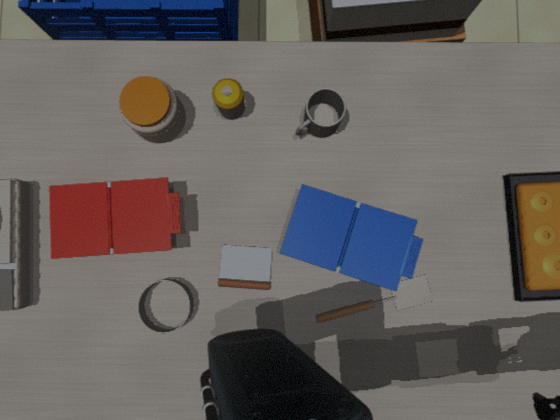

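The scene view shows the blue pan (tab top-left near (245,120)), with the red pan nearer. In the top view, the blue lid has its rear half at about (318,228), seam from (355,205) to (338,270), front leaf at about (378,247) and tab at about (413,257). Spatula below it and scraper to its left.

```bash
cat > h.py <<'E'
import cv2,numpy as np
from bench import *
def ray(c,p):
    d=c["R"].T@np.array([(p[0]-c["cx"])/c["fx"],(p[1]-c["cy"])/c["fy"],1]);return -c["R"].T@c["t"],d/np.linalg.norm(d)
def onz(c,p,z):
    o,d=ray(c,p);return o+d*(z-o[2])/d[2]
def tri(c1,p1,c2,p2):
    o1,d1=ray(c1,p1);o2,d2=ray(c2,p2)
    s=np.linalg.lstsq(np.stack([d1,-d2],1),o2-o1,rcond=None)[0]
    a,b=o1+s[0]*d1,o2+s[1]*d2;return (a+b)/2,np.linalg.norm(a-b)
def blue(im):
    h=cv2.cvtColor(im,cv2.COLOR_BGR2HSV);return cv2.inRange(h,(105,150,60),(130,255,255))
E
python3 - <<'E'
from h import *
for n,roi in(("top",(270,170,440,310)),("scene",(205,100,315,215))):
    im=cv2.imread(f"pics/{n}.png");c=calibration(n);m=blue(im);x0,y0,x1,y1=roi
    k=np.zeros_like(m);k[y0:y1,x0:x1]=m[y0:y1,x0:x1]
    cs,_=cv2.findContours(k,cv2.RETR_EXTERNAL,cv2.CHAIN_APPROX_NONE)
    for q in cs:
        if cv2.contourArea(q)<100: continue
        a=cv2.approxPolyDP(q,3,True)[:,0]
        print(n,cv2.contourArea(q))
        for p in a: print(p,onz(c,p,.104).round(4))
    cr=cv2.resize(im[y0-5:y1+5,x0-5:x1+5],None,fx=3.3,fy=3.3,interpolation=cv2.INTER_CUBIC)
    cv2.imwrite(f"pics/c_{n}.png",cr)
a,b=[cv2.imread(f"pics/c_{n}.png") for n in("top","scene")]
h=max(a.shape[0],b.shape[0]);s=800/(a.shape[1]+b.shape[1])
P=lambda i:cv2.copyMakeBorder(i,0,h-i.shape[0],0,0,cv2.BORDER_CONSTANT)
r=np.hstack([P(a),P(b)]);r=cv2.resize(r,None,fx=min(s,1),fy=min(s,1));cv2.imwrite("pics/crops.png",r);print(r.shape,s)
E
```

```text
top 8910.0
[302 185] [ 0.58   -0.0766  0.104 ]
[282 253] [ 0.4292 -0.0332  0.104 ]
[333 270] [ 0.393  -0.1449  0.104 ]
[340 265] [ 0.404  -0.1603  0.104 ]
[340 272] [ 0.3888 -0.1602  0.104 ]
[395 289] [ 0.353  -0.2797  0.104 ]
[401 274] [ 0.3855 -0.2933  0.104 ]
[411 277] [ 0.3792 -0.315   0.104 ]
[422 240] [ 0.4599 -0.3407  0.104 ]
[412 235] [ 0.4707 -0.319   0.104 ]
[415 220] [ 0.5039 -0.3262  0.104 ]
[362 204] [ 0.5385 -0.2096  0.104 ]
[357 209] [ 0.5273 -0.1985  0.104 ]
[354 201] [ 0.5451 -0.192   0.104 ]
scene 4150.0
[272 117] [ 0.3482 -0.2832  0.104 ]
[261 119] [ 0.3796 -0.295   0.104 ]
[257 114] [ 0.376  -0.3208  0.104 ]
[232 119] [ 0.4481 -0.3455  0.104 ]
[230 126] [ 0.4695 -0.3225  0.104 ]
[221 128] [ 0.495  -0.3305  0.104 ]
[231 159] [ 0.5393 -0.2066  0.104 ]
[237 159] [ 0.5264 -0.197   0.104 ]
[233 166] [ 0.5491 -0.1812  0.104 ]
[245 196] [ 0.5811 -0.0755  0.104 ]
[303 181] [ 0.4334 -0.0294  0.104 ]
[289 151] [ 0.3952 -0.1387  0.104 ]
[282 149] [ 0.4059 -0.1564  0.104 ]
[286 145] [ 0.3875 -0.1627  0.104 ]
(400, 800, 3) 0.8080808080808081
```

View pics/crops.png

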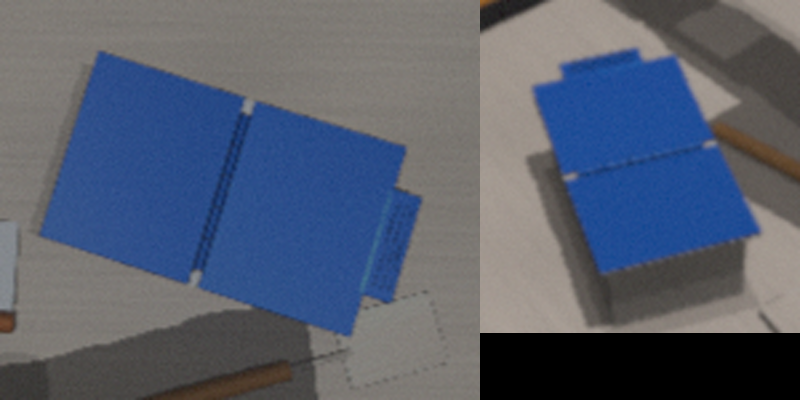

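The crops confirm the polygon corners: the seam runs across the middle, the front leaf is nearly flat, and the tab is clear at right.

```bash
python3 - <<'E'
from h import *
T,S=calibration("top"),calibration("scene")
P={"rearfar":((302,185),(245,196)),"rearnear":((282,253),(303,181)),"leafnear":((395,289),(272,117)),"leaffar":((415,220),(221,128)),
"tabnear":((411,277),(257,114)),"tabfar":((422,240),(232,119)),"seamfar":((358,202.5),(232,162.5)),"seamnear":((336.5,271),(287.5,148))}
R={}
for k,(a,b) in P.items():
    R[k],e=tri(T,a,S,b);print(k,R[k].round(4),round(e,4))
h=np.array([.468,-.180]);u=np.array([.277,.961])
for a,b in(("rearfar","rearnear"),("seamfar","seamnear"),("leafnear","leaffar"),("tabnear","tabfar")):
    m=(R[a]+R[b])/2;print(a,m.round(4),"along",round((m[:2]-h)@u,4),"width",np.linalg.norm(R[a]-R[b]).round(4),
      "dir",((R[a]-R[b])[:2]/np.linalg.norm((R[a]-R[b])[:2])).round(3))
E
```

```text
rearfar [ 0.5803 -0.0768  0.1022] 0.0001
rearnear [ 0.4294 -0.0334  0.0978] 0.0006
leafnear [ 0.3529 -0.2778  0.1098] 0.0014
leaffar [ 0.5014 -0.3222  0.1134] 0.0044
tabnear [ 0.3799 -0.3137  0.1104] 0.0011
tabfar [ 0.4571 -0.3352  0.1159] 0.0063
seamfar [ 0.5416 -0.2013  0.0966] 0.0023
seamnear [ 0.3905 -0.1525  0.1022] 0.0009
rearfar [ 0.5048 -0.0551  0.1   ] along 0.1302 width 0.1571 dir [ 0.961 -0.276]
seamfar [ 0.4661 -0.1769  0.0994] along 0.0025 width 0.1589 dir [ 0.952 -0.307]
leafnear [ 0.4272 -0.3     0.1116] along -0.1266 width 0.1551 dir [-0.958  0.286]
tabnear [ 0.4185 -0.3244  0.1131] along -0.1525 width 0.0803 dir [-0.963  0.268]
```

```bash
cat > p.py <<'E'
# plan rows: args s(mm along u from hinge) z(mm above bench) pitch(deg below horizontal) ... triples
import sys
from h import *
from scipy.spatial.transform import Rotation as Ro
H=np.array([.467,-.180]);u=np.array([.283,.959]);u/=np.linalg.norm(u)
def rot(p):
    p=np.radians(p);z=np.array([*(u*np.cos(p)),-np.sin(p)]);x=np.array([u[1],-u[0],0]);return Ro.from_matrix(np.stack([x,np.cross(z,x),z],1))
def state():
    o=get_obs();q=o["eef_rot"];return o,o["eef_pos"],Ro.from_quat([*q[1:],q[0]])
def plan(wps,nmin=1):
    o,p,r=state()
    d=r.as_matrix()[:,2];e=p[:2]-H
    print("t",round(o["time_s"],2),"s,lat,z",(np.array([e@u,e@[-u[1],u[0]],p[2]])*1000).round(1),"pitch",np.degrees(np.arcsin(-d[2])).round(1),"F",o["wrist_force"].round(1),"q",o["q"].round(2),"op",round(o["opening"],2))
    for s,z,a in wps:
        t=np.array([*(H+u*s/1000),z/1000]);R=rot(a)
        w=(r.inv()*R).as_rotvec();n=max(nmin,int(np.ceil(max(np.linalg.norm(t-p)/.058,np.linalg.norm(w)/.18))))
        for i in range(n):
            dx=r.inv().apply((t-p)/n)*1000
            print(*(w/n).round(3),*dx.round(1),0,";")
            r=r*Ro.from_rotvec(w/n)
        p=t
if __name__=="__main__":
    a=list(map(float,sys.argv[1:]));plan([a[i:i+3] for i in range(0,len(a),3)])
E
python3 p.py -210 180 30
```

```text
t 0.1 s,lat,z [-431.8  171.6  230.5] pitch 89.9 F [-0.  -0.4  0.6] q [-1.46  0.18  1.61  0.    1.35 -0.21] op 1.0
0.145 0.045 0.078 38.2 -12.1 7.2 0 ;
0.145 0.045 0.078 36.8 -13.7 10.8 0 ;
0.145 0.045 0.078 35.1 -14.7 14.5 0 ;
0.145 0.045 0.078 33.2 -15.0 18.2 0 ;
0.145 0.045 0.078 31.1 -14.6 21.8 0 ;
0.145 0.045 0.078 28.9 -13.6 25.2 0 ;
0.145 0.045 0.078 26.7 -11.9 28.3 0 ;
```

servo_tool(commands="0.145 0.045 0.078 38 -12 7 0; 0.145 0.045 0.078 37 -14 11 0; 0.145 0.045 0.078 35 -15 14 0; 0.145 0.045 0.078 33 -15 18 0")

```text
time_s: 0.6
eef_pos: [0.3109, -0.4514, 0.203]
eef_rot: [-0.297, 0.954, -0.003, 0.042]
wrist_force: [0.2, 0.2, -0.2]
opening: 0.149
grasp_force: 0.0
```

```bash
python3 p.py -210 180 30
```

```text
t 0.6 s,lat,z [-304.5   72.9  203. ] pitch 55.1 F [ 0.2  0.2 -0.2] q [-1.32  0.51  1.35  0.23  1.84  0.26] op 0.15
0.143 0.046 0.078 30.8 -14.2 22.1 0 ;
0.143 0.046 0.078 28.6 -13.1 25.5 0 ;
0.143 0.046 0.078 26.5 -11.4 28.5 0 ;
```

servo_tool(commands="0.143 0.046 0.078 31 -14 22 0; 0.143 0.046 0.078 29 -13 25 0; 0.143 0.046 0.078 26 -11 28 0")

```text
time_s: 0.98
eef_pos: [0.4073, -0.3827, 0.1796]
eef_rot: [-0.495, 0.857, -0.124, 0.072]
wrist_force: [0.1, 0.2, -1.0]
opening: 0.001
grasp_force: 0.0
```

```bash
python3 p.py -195 85 30 -150 80 30 
```

```text
t 0.97 s,lat,z [-2.113e+02 -1.000e-01  1.796e+02] pitch 30.0 F [ 0.1  0.2 -1. ] q [-1.26  0.73  1.3   0.57  2.01  0.59] op 0.0
0.0 -0.001 -0.0 -0.1 36.9 30.7 0 ;
0.0 -0.001 -0.0 -0.1 36.9 30.7 0 ;
0.0 -0.0 -0.0 -0.0 -18.2 41.5 0 ;
```

servo_tool(commands="0 0 0 0 41 38 0; 0 0 0 0 41 38 0; 0 0 0 0 -15 25 0;0 0 0 0 -6 10 0;0 0 0 0 0 0 0")

```text
time_s: 1.6
eef_pos: [0.4252, -0.3209, 0.0722]
eef_rot: [-0.492, 0.859, -0.123, 0.072]
wrist_force: [-0.5, 0.3, 0.3]
opening: -0.003
grasp_force: 0.0
```

```bash
python3 - <<'E'
from p import *
plan([(-146,74,30)])
a=camera("scene")[80:220,180:330];b=camera("top")[170:310,270:450]
r=np.hstack([cv2.resize(a,(400,373)),cv2.resize(b,(400,311)) if 0 else cv2.resize(b,(400,373))])
cv2.imwrite("pics/near.png",r)
E
```

```text
t 1.6 s,lat,z [-147.     0.2   72.2] pitch 30.3 F [-0.5  0.3  0.3] q [-1.21  0.81  1.43  0.57  1.81  0.51] op -0.0
0.006 -0.0 0.004 0.2 -2.0 -0.1 0 ;
```

View pics/near.png

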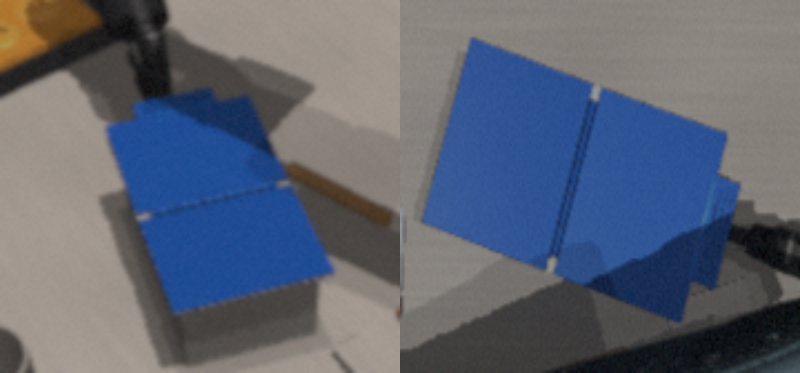

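Finger is under the tab at its middle (left crop (150,90), right crop (735,230)) without contact. Now the swing waypoints.

```bash
cat > w.py <<'E'
from p import *
def wp(th,p,r,h=11,extra=0):
    t=np.radians(th);off=4+h*abs(np.cos(np.radians(th-p)))+extra
    return (-r*np.cos(t)-off*np.sin(t),104+r*np.sin(t)-off*np.cos(t),p)
if __name__=="__main__":
    a=list(map(float,sys.argv[1:]));plan([wp(*a[i:i+3]) for i in range(0,len(a),3)])
E
python3 p.py -145 84 30 -144 95 30 -143 105 30 -142 116 30 -140 128 30
python3 w.py 20 30 142 25 30 142 30 30 142
```

```text
t 1.7 s,lat,z [-1.484e+02 -1.000e-01  7.250e+01] pitch 30.4 F [-0.8  0.3 -0.1] q [-1.21  0.81  1.42  0.57  1.81  0.51] op -0.0
0.008 -0.002 0.004 -0.0 -11.6 -2.9 0 ;
0.0 0.0 0.0 -0.0 -10.0 -4.6 0 ;
0.0 0.0 0.0 0.0 -9.2 -4.1 0 ;
0.0 0.0 0.0 -0.0 -10.0 -4.6 0 ;
0.0 0.0 0.0 0.0 -11.4 -4.3 0 ;
t 1.7 s,lat,z [-1.484e+02 -1.000e-01  7.250e+01] pitch 30.4 F [-0.8  0.3 -0.1] q [-1.21  0.81  1.42  0.57  1.81  0.51] op -0.0
0.004 -0.001 0.002 0.1 -31.0 -12.5 0 ;
0.004 -0.001 0.002 0.0 -31.0 -12.4 0 ;
0.0 0.0 -0.0 0.0 -12.0 -2.9 0 ;
0.0 0.0 0.0 -0.0 -12.3 -1.8 0 ;
```

servo_tool(commands="0.008 0 0.004 0 -11.5 -3 0; 0 0 0 0 -10 -4.5 0; 0 0 0 0 -9 -4 0; 0 0 0 0 -10 -4.5 0; 0 0 0 0 -11.5 -4.5 0")

```text
time_s: 2.33
eef_pos: [0.4272, -0.3128, 0.1275]
eef_rot: [-0.496, 0.856, -0.125, 0.071]
wrist_force: [0.4, -0.5, -1.8]
opening: 0.001
grasp_force: 0.7
```

```bash
python3 w.py 20 30 142 25 30 142 30 30 140 36 32 138 42 34 136 48 36 133 54 38 130
```

```text
t 2.33 s,lat,z [-138.7    0.6  127.5] pitch 29.8 F [ 0.4 -0.5 -1.8] q [-1.2   0.71  1.45  0.59  1.87  0.56] op 0.0
-0.003 -0.001 -0.002 0.6 -9.7 -5.4 0 ;
-0.0 -0.0 0.0 0.0 -12.0 -2.9 0 ;
0.0 0.0 0.0 -0.0 -12.3 0.2 0 ;
-0.035 0.0 0.0 0.0 -14.5 1.2 0 ;
-0.035 -0.0 -0.0 -0.0 -14.3 2.2 0 ;
-0.035 0.0 0.0 0.0 -13.7 4.1 0 ;
-0.035 -0.0 -0.0 -0.0 -13.1 5.0 0 ;
```

Contact made (about -1.8 N down on the tool), going on.

servo_tool(commands="0 0 0 0 -9.5 -5.5 0; 0 0 0 0 -12 -3 0; 0 0 0 0 -12.5 0 0; -0.035 0 0 0 -14.5 1 0; -0.035 0 0 0 -14.5 2 0")

```text
time_s: 2.95
eef_pos: [0.435, -0.2869, 0.1846]
eef_rot: [-0.465, 0.873, -0.127, 0.067]
wrist_force: [-0.4, -0.9, -0.8]
opening: -0.0
grasp_force: 0.8
```

```bash
python3 - <<'E'
from w import *
plan([wp(48,36,133),wp(54,38,130),wp(60,40,127),wp(66,42,124),wp(72,44,121)])
cv2.imwrite("pics/mid.png",camera("scene")[60:260,150:400])
E
```

```text
t 2.95 s,lat,z [-111.6    0.4  184.6] pitch 33.9 F [-0.4 -0.9 -0.8] q [-1.17  0.55  1.52  0.59  1.86  0.62] op -0.0
-0.037 -0.001 -0.002 0.4 -13.4 5.0 0 ;
-0.035 -0.0 -0.0 -0.0 -13.1 5.0 0 ;
-0.035 -0.0 -0.0 -0.0 -12.5 5.9 0 ;
-0.035 -0.0 -0.0 0.0 -11.8 6.6 0 ;
-0.035 0.0 0.0 -0.0 -11.0 7.3 0 ;
```

View pics/mid.png

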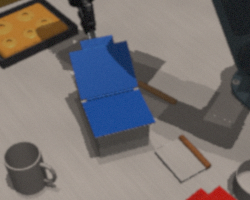

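The leaf is rising at about 40° with the finger behind it (crop (88,25)); the pan hasn't moved.

servo_tool(commands="-0.037 0 0 0 -13.5 5 0; -0.035 0 0 0 -13 5 0; -0.035 0 0 0 -12.5 6 0; -0.035 0 0 0 -12 6.5 0; -0.035 0 0 0 -11 7.5 0")

```text
time_s: 3.62
eef_pos: [0.4526, -0.228, 0.2147]
eef_rot: [-0.386, 0.911, -0.133, 0.056]
wrist_force: [-0.1, -1.8, 0.0]
opening: -0.002
grasp_force: 0.7
```

```bash
python3 w.py 78 46 119 84 48 117 90 50 115 96 52 115 102 54 115
```

```text
t 3.62 s,lat,z [-50.1   0.3 214.7] pitch 44.0 F [-0.1 -1.8  0. ] q [-1.06  0.34  1.65  0.55  1.74  0.73] op -0.0
-0.034 -0.001 -0.002 0.2 -10.7 6.8 0 ;
-0.035 0.0 0.0 -0.0 -10.1 7.8 0 ;
-0.035 0.0 0.0 -0.0 -9.4 8.5 0 ;
-0.035 0.0 -0.0 0.0 -10.0 7.6 0 ;
-0.035 0.0 0.0 0.0 -9.5 8.4 0 ;
```

servo_tool(commands="-0.035 0 0 0 -10.5 7 0; -0.035 0 0 0 -10 8 0; -0.035 0 0 0 -9.5 8.5 0; -0.035 0 0 0 -10 7.5 0; -0.035 0 0 0 -9.5 8.5 0")

```text
time_s: 4.25
eef_pos: [0.4706, -0.167, 0.2179]
eef_rot: [-0.305, 0.942, -0.137, 0.044]
wrist_force: [0.1, -1.2, 0.5]
opening: 0.003
grasp_force: 0.6
```

```bash
python3 w.py 108 56 115 114 58 115 120 60 115 126 62 115 132 64 115; python3 w.py 138 66 115 144 68 115 150 70 115|tail -3
```

```text
t 4.25 s,lat,z [1.350e+01 2.000e-01 2.179e+02] pitch 54.1 F [ 0.1 -1.2  0.5] q [-0.91  0.19  1.76  0.5   1.59  0.86] op 0.0
-0.033 0.0 -0.002 0.2 -8.9 7.9 0 ;
-0.035 0.0 -0.0 -0.0 -8.2 9.7 0 ;
-0.035 -0.0 -0.0 0.0 -7.4 10.3 0 ;
-0.035 0.0 0.0 0.0 -6.6 10.9 0 ;
-0.035 -0.0 -0.0 -0.0 -5.8 11.4 0 ;
-0.104 0.0 -0.001 0.1 -21.2 30.4 0 ;
-0.035 0.0 -0.0 -0.0 -4.0 12.1 0 ;
-0.035 -0.0 -0.0 0.0 -3.1 12.4 0 ;
```

servo_tool(commands="-0.035 0 0 0 -9 8 0; -0.035 0 0 0 -8 9.5 0; -0.035 0 0 0 -7.5 10.5 0; -0.035 0 0 0 -6.5 11 0; -0.035 0 0 0 -6 11.5 0")

```text
time_s: 4.88
eef_pos: [0.4871, -0.1117, 0.1946]
eef_rot: [-0.222, 0.965, -0.14, 0.032]
wrist_force: [0.9, -0.9, 1.0]
opening: 0.001
grasp_force: 0.5
```

```bash
python3 w.py 138 66 115 144 69 115 150 72 115 155 75 115 160 78 115
```

```text
t 4.88 s,lat,z [7.120e+01 1.000e-01 1.946e+02] pitch 64.1 F [ 0.9 -0.9  1. ] q [-0.73  0.11  1.83  0.41  1.42  1.02] op 0.0
-0.033 0.0 -0.001 0.1 -4.8 11.4 0 ;
-0.052 0.0 0.0 0.0 -4.0 12.0 0 ;
-0.052 -0.0 0.0 -0.0 -3.3 12.2 0 ;
-0.052 0.0 0.0 0.0 -2.2 10.2 0 ;
-0.052 0.0 -0.0 -0.0 -1.9 10.3 0 ;
```

servo_tool(commands="-0.035 0 0 0 -5 11.5 0; -0.05 0 0 0 -4 12 0; -0.05 0 0 0 -3.5 12 0; -0.05 0 0 0 -2 10 0; -0.05 0 0 0 -2 10 0")

```text
time_s: 5.5
eef_pos: [0.4967, -0.0779, 0.1489]
eef_rot: [-0.107, 0.984, -0.143, 0.015]
wrist_force: [-0.0, -0.2, 0.9]
opening: 0.0
grasp_force: 0.3
```

```bash
python3 w.py 165 80 115 169 82 115 172 84 115; python3 p.py 115 112 85
```

```text
t 5.5 s,lat,z [106.3   0.4 148.9] pitch 77.6 F [-0.  -0.2  0.9] q [-0.53  0.11  1.88  0.22  1.21  1.24] op 0.0
-0.042 0.001 -0.001 0.5 -1.2 10.8 0 ;
-0.035 0.0 0.0 0.0 -0.8 8.4 0 ;
-0.035 -0.0 0.0 0.0 -0.4 6.2 0 ;
t 5.5 s,lat,z [106.3   0.4 148.9] pitch 77.6 F [-0.  -0.2  0.9] q [-0.53  0.11  1.88  0.22  1.21  1.24] op 0.0
-0.129 0.001 -0.001 0.5 -0.5 37.9 0 ;
```

servo_tool(commands="-0.04 0 0 0 -1 11 0; -0.035 0 0 0 -1 8.5 0; -0.035 0 0 0 0 6 0; 0 0 0 0 0 4 0; 0 0 0 0 0 3 0")

```text
time_s: 6.12
eef_pos: [0.4986, -0.0711, 0.1175]
eef_rot: [-0.054, 0.988, -0.143, 0.007]
wrist_force: [-0.5, 0.4, 0.6]
opening: -0.002
grasp_force: 0.3
```

servo_tool(commands="0 0 0 0 0 1.5 0; 0 0 0 0 0 1.5 0; 0 0 0 0 0 1 0")

```text
time_s: 6.5
eef_pos: [0.4989, -0.0714, 0.1139]
eef_rot: [-0.054, 0.988, -0.144, 0.007]
wrist_force: [-0.9, -0.4, 0.5]
opening: -0.002
grasp_force: 0.3
```

servo_tool(commands="0 0 0 0 0 1 0; 0 0 0 0 0 1 0; 0 0 0 0 0 1 0; 0 0 0 0 0 0 0")

```text
time_s: 7.0
eef_pos: [0.499, -0.0708, 0.1108]
eef_rot: [-0.054, 0.988, -0.143, 0.007]
wrist_force: [0.0, -0.5, 0.7]
opening: 0.0
grasp_force: 0.0
```

servo_tool(commands="0 0 0 0 0 1 0; 0 0 0 0 0 0 0")

```text
time_s: 7.25
eef_pos: [0.4991, -0.0708, 0.1105]
eef_rot: [-0.054, 0.988, -0.143, 0.007]
wrist_force: [-2.4, 0.6, 5.3]
opening: -0.002
grasp_force: 2.9
```

servo_tool(commands="0 0 0 0 0 1 0; 0 0 0 0 0 0 0")

```text
time_s: 7.5
eef_pos: [0.4992, -0.0709, 0.1103]
eef_rot: [-0.053, 0.988, -0.143, 0.007]
wrist_force: [-5.5, 0.3, 13.6]
opening: -0.001
grasp_force: 6.4
```

servo_tool(commands="0 0 0 0 0 -8 0; 0 0 0 0 0 -30 0; 0 0 0 0 0 -45 0; 0 0 0 0 0 -45 0; 0 0 0 0 0 0 0")

```text
time_s: 8.12
eef_pos: [0.4975, -0.0852, 0.2404]
eef_rot: [-0.052, 0.988, -0.143, 0.011]
wrist_force: [-0.5, -0.8, -0.1]
opening: 0.002
grasp_force: 0.0
```

servo_tool(commands="0 0 0 0 -50 0 0; 0 0 0 0 -50 0 0; 0 0 0 0 -50 0 0; 0 0 0 0 -50 0 0; 0 0 0 0 0 0 0")

```text
time_s: 8.75
eef_pos: [0.5516, 0.1099, 0.2569]
eef_rot: [-0.054, 0.988, -0.141, 0.007]
wrist_force: [0.0, -0.3, -1.7]
opening: 0.004
grasp_force: 0.0
```

```bash
python3 - <<'E'
from p import *
plan([])
cv2.imwrite("pics/end.png",np.hstack([cv2.resize(camera("scene"),(400,300)),cv2.resize(camera("top"),(400,300))]))
E
```

```text
t 8.75 s,lat,z [302.    0.9 256.9] pitch 83.8 F [ 0.  -0.3 -1.7] q [-0.08  0.1   1.65  0.11  1.37  1.76] op 0.0
```

View pics/end.png

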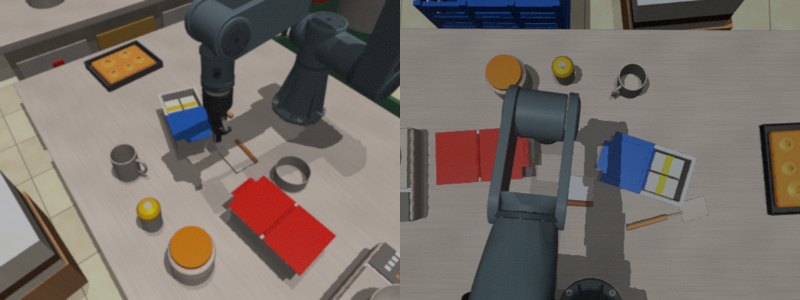

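The pictures show the blue leaf folded flat on the rear half with the butter exposed (right picture, about (625,165)). The pan and its neighbours are where they were, and the arm is clear.

```bash
python3 -c "
from bench import *
print(hand_in())"
```

```text
the job is handed in; nothing more can be done
None
```

I swung the blue lid's front leaf over and pressed it flat on the rear half, moved the arm clear, and handed the job in at about 8.8 s. The final pictures show the pan and everything else still in place; the hand-in gave no verdict.

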